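# Register a bare board in the stencil printer

## Robot

A 6-joint arm with a two-finger parallel gripper is mounted at the origin on a cart in front of the work surface, level with it; the furniture and walls round the work are solid. World frame = base frame: x ahead of the robot, y to its left, z up, the work surface at z = 0. Lengths are in m, angles in rad, forces in N, time in s.
With the tool pointing down it reaches from about 0.35 to 0.875 m from the base axis. Payload 15.5 kg.
Tool frame: the origin (TCP) lies at the very end of the fingers, on their centre line; the grasp point (between the pads) lies 19 mm behind it; z points along the fingers, y is the line along which they close (so a half turn about z gives the same grasp; the last joint's range is limited). The gripper opens to 85 mm and grips with 20 to 120 N. Pads are 22 mm wide; open, the fingers measure 114 mm over their backs; the gripper's body (76 mm by 85 mm) begins 54 mm behind the grasp point. The pads swing forward as they close: fully open they stand 13 mm farther back than shut.
Start: joints at [-1.298, 0.494, 1.345, -0, 1.302, -0.096], TCP at [0.225, -0.583, 0.231] pointing down, gripper open.
Joint ranges: [-2.91, 2.91], [-0.82, 2.16], [0.22, 2.67], [-1.22, 4.37], [0.12, 2.79], [-3.08, 3.08]. Speed limits (rad/s): [1.89, 1.89, 2.57, 3.01, 3.01, 3.01].

## Interface

Orientations are given as a unit quaternion [x, y, z, w].
In Python, from cell import r, vision gives the robot as it stands. Calls block until the motion is done:
- r.goto(position, orientation): joint-space move of the TCP to a pose.
- r.servo_line(position, orientation=None, rate=0.15, max_force=None): straight line of the TCP; orientation=None keeps the orientation; rate is the mean speed in m/s. With max_force (N) it stops when the force on the tool has changed by that much, and returns True; else False.
- r.move_joints(angles): joint-space move.
- r.gripper_to(opening): opening from 0.0 (shut) to 1.0 (fully open); the grip force is fixed at half the most; returns when the fingers have stopped.
- r.wait(seconds).
- r.ik(position, orientation): joint angles nearest the present ones, or None.
- vision.read_camera(name): name is "side" or "top" or "wrist"; returns a dict with "image" (420x560x3 uint8, red, green, blue), "fx", "fy", "cx", "cy" (pixels), "distortion" ([k1, k2, p1, p2, k3] as OpenCV has them; the pictures are not rectified), "world_to_cam" (4x4, takes a point from world to camera coordinates). Camera axes: x right, y up, looking along -z (the intrinsics and any distortion apply to the point x, -y, -z); pixel columns grow to the right and rows downward; lengths in m; the calibration is good to about 2 mm. A picture is of the moment at which its call begins. There is no depth.
A pose or a line that the arm cannot do raises r.Unreachable and nothing moves.
- r.job_done(): hands the job in; it is judged then, once.
Readings, each from a call of its own:
- r.read_time(): time.
- r.read_qpos(): joint angles.
- r.read_joint_vel(): joint speeds.
- r.read_effort(): joint torques, N m.
- r.read_tcp_pos(): TCP position.
- r.read_ee_rot(): TCP orientation.
- r.read_wrist_force(): force on the tool from outside, world axes, zero at the start.
- r.read_ft_torque(): the same for the moment, N m.
- r.read_opening(): opening from 0.0 (shut) to 1.0 (fully open).
- r.read_grasp_force(): force on a finger pad.
Only numpy, scipy, OpenCV 4.12 (cv2) and the standard library are available. Lean on these libraries where they do the work, as an engineer would, in place of code of your own. Each camera call takes 0.05 s, during which the arm holds its last target. There are 200 camera calls.

## Task

Get the bare circuit board ready for solder paste in the small stencil printer: with light fingertip pressure on its top face, draw the board toward the printer's front along the sprung bed, past the spring shoe, until it sits fully home and square against the two front pins and the side rail. Then fold the stencil frame all the way down over it and let go. The fingertips must never bear on the board with more than 15 N in all, and the squeegee, the paste jar, its lid and the brush stay where they are.

Things in the scene. Friction and masses are not known exactly. Their poses are not given: they have to be found in the camera images.
- printer: Stencil printer: aluminium base 160 x 184 x 14 mm, fixed. Origin: centre of its underside, on the worktop; x points away from its front edge, y to its left, z up. Offsets below are in this frame, in mm. The flat, slippery steel bed, top at z = 22, is hinged at its rear end (x = 62) and sprung in front: pressed, it yields 1 mm per 14 N at x = 20, but 1 mm per 3.5 N at x = -20. A board is home with its centre at x = -20, y = 0.
- pins_mid (a point): Point midway between the two front stop pins, at printer x = -50, y = 0, z = 22 (the face that the board's front edge meets, bed level). The pins are 6 mm thick, stand 48 mm apart along y, and rise 2.4 mm over the bed, less than the board's 3.2 mm.
- rail_face (a point): Point on the side rail's board face, at printer x = -20, y = -40, z = 22. The rail runs along the right side from x = -55 to 70, straight along x, and rises 2.4 mm over the bed. A rear fence, as low, begins at x = 62.
- shoe_nose (a point): Nose of the white spring shoe on the left side, at printer x = -43, y = 36 when free, as high as the rail. A spring (1.6 N preload, 0.2 N per mm, 14 mm travel) pushes it toward the rail. Its rear side slopes outward from the nose to y = 48 at x = -18. A board drawn in from behind pushes it aside (1 to 3 N of pull, all on its left edge), then is held by it against the rail.
- bare_board: Bare green circuit board, 60 mm (along x) by 80 mm (y) by 3.2 mm, about 35 g, loose on the bed. Origin: centre of its underside; axes like the printer's, up to 0.06 rad askew. It starts 36 to 46 mm short of the pins and 3 to 5 mm off the rail. Fingertips grip its top better than the bed does: 8 to 12 N of downward press draws it past the shoe, less may slip.
- frame (a joint): Angle of the stencil frame (rad): 0 lies flat over the bed, 1.57 stands upright on the right side. Aluminium frame 144 mm (along x) by 154 mm, 12 mm thick, with a thin steel foil across it. Hinge line along x at printer y = -88, z = 30. It starts about upright (1.55 to 1.72). A friction hinge holds it at any angle; 1 to 4 N at its free edge moves it; it stops at 0.
- frame_tab (a point): Middle of the frame's free edge bar (16 mm wide), on the face that is on top when the frame is down and looks to the printer's right when open: 154 mm from the hinge line, 6 mm off the frame's mid-plane; at printer y = 66, z = 36 when down. The bar ends 8 mm beyond it; a black finger tab, 40 mm along x, 5 mm thick, sticks out to 176 mm from the hinge line.
- squeegee: Bystander: squeegee, a steel blade with a black grip bar, 104 x 53 x 12 mm, lying on the worktop behind the printer. Origin: underside.
- paste_jar_center (a point): Bystander: white open paste jar, 46 mm across, 29 mm high, left of the printer. Point at its centre.
- jar_lid: Bystander: white lid of the jar, upside down, 50 mm across, 11 mm high. Origin: centre of the underside.
- acid_brush: Bystander: thin brush with tin handle, 129 mm long, 7 mm thick. Origin: underside.
- magnifier_lamp: Fixed, to be kept clear of: black magnifier lamp left of the printer. Its foot, about 200 mm across, is centred 85 mm to the left (+y) of the origin, which lies on the worktop, and with the arm's root is up to 130 mm high; the arm leads to a flat head 280 to 375 mm over the worktop, reaching from 70 mm nearer the robot to 110 mm beyond the origin and 200 mm to its right (-y).
Not all that is in view belongs to the job. Of the things that look like the bare_board, the larger one is meant.

How it is judged:
On the way, in this order (a step that is already met when the one before it is completed fails the run):
1. the board is home: against the front pins and the side rail and square to them, while the frame is still up (x of bare_board in the frame of printer below -0.0185 m and y of bare_board in the frame of printer below 0.0015 m and angle between the x axis of bare_board and the x axis of printer, either way round below 0.03 rad and value of joint frame above 1 rad), for 0.2 s.
2. the stencil frame is folded down (value of joint frame below 0.03 rad), for 0.2 s.
At the end, for the whole second after the job is handed in: The board lies flat on the bed, home within 1.5 mm of both front pins and the side rail and square within 0.03 rad; the frame lies down over it (within 0.03 rad) (x of bare_board in the frame of printer between -0.022 and -0.0185 m and y of bare_board in the frame of printer between -0.002 and 0.0015 m and angle between the x axis of bare_board and the x axis of printer, either way round below 0.03 rad and z of bare_board in the frame of printer below 0.024 m and value of joint frame below 0.03 rad and linear speed of bare_board below 0.01 m/s); the robot touches nothing.
It fails at once if the fingers bear on the board with more than 15 N, pressing and pulling together (contact force between the fingers and bare_board above 15 N).
It fails at once if a bystander is moved by more than 20 mm (distance of any of squeegee, paste_jar_center, jar_lid, acid_brush from where it was at the start of the episode above 0.02 m).
It also fails if it takes over 64 s, if anything falls off the work surface, if the arm or the gripper's body presses on something with over 40 N, if the wrist force passes 120 N, or if a joint passes its speed limit or range.

## Working session

There is one attempt and no reset: what is moved stays moved. The work goes in short steps, each a Python script; the robot and the scene stay as the last script left them, time stands still between calls to the robot, and variables do not carry over. Pictures are saved under pics/ and viewed, at most 10 in all, crops included, and the job is handed in when it is done.

```bash
ls; mkdir -p pics
python3 - <<'E'
from cell import r, vision
import cv2
for n in("side","top"):
    c=vision.read_camera(n); cv2.imwrite(f"pics/{n}0.png",c["image"][:,:,::-1]); print(n,c["fx"],c["cx"],c["cy"],c["distortion"],c["world_to_cam"])
print(r.read_time())
E
```

```text
pics
side 476.0986245130182 289.46564344454987 214.0985724898172 [-0.03469105  0.          0.          0.          0.        ] [[-0.93294162 -0.3595729   0.01809036  0.51763448]
 [ 0.14785145 -0.33682965  0.9298848  -0.1885625 ]
 [-0.328268    0.87020292  0.36740577 -0.82545609]
 [ 0.          0.          0.          1.        ]]
top 421.8757152004327 269.4223418524317 208.3780694543627 [0.03099858 0.         0.         0.         0.        ] [[-0.01072261 -0.9999418   0.00118959 -0.11820692]
 [ 0.99242563 -0.0104964   0.12239768 -0.59390628]
 [-0.12237807  0.002493    0.99248042 -0.87220597]
 [ 0.          0.          0.          1.        ]]
0.1
```

View pics/top0.png

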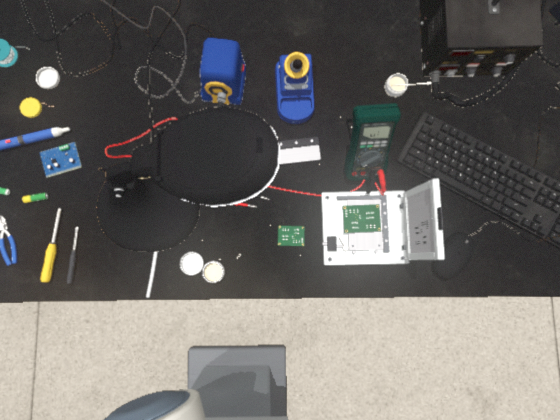

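View pics/side0.png

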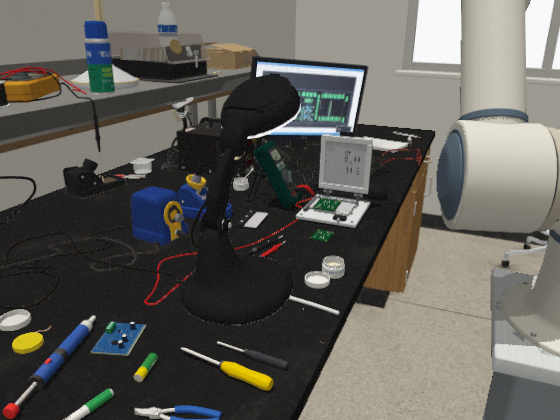

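The top view shows the printer at about (365,228) with the larger board at (362,218) and the frame upright at (425,220). The small decoy board is at (291,236). The lamp is to the left, clear of the printer. Next I'll locate these roughly and take a close wrist view.

```bash
cat > h.py <<'E'
from cell import r, vision
import cv2, numpy as np
from scipy.spatial.transform import Rotation as R
def ray(c,uv,z):
    K=np.array([[c["fx"],0,c["cx"]],[0,c["fy"],c["cy"]],[0,0,1.]])
    n=cv2.undistortPoints(np.float64(uv).reshape(-1,1,2),K,np.array(c["distortion"]))[:,0]
    T=np.array(c["world_to_cam"]); d=np.c_[n[:,0],-n[:,1],-np.ones(len(n))]@T[:3,:3]
    o=-T[:3,:3].T@T[:3,3]
    return o+d*((z-o[2])/d[:,2])[:,None]
def down(yaw): # tool z down, tool y along printer -y (x along printer x)
    return (R.from_euler('z',yaw)*R.from_euler('x',np.pi)).as_quat()
E
python3 - <<'E'
from h import *
c=vision.read_camera("top")
print(ray(c,[[322,192],[325,265],[404,264]],.014).round(3), ray(c,[362,219],.025).round(3))
print(R.from_quat(r.read_ee_rot()).as_matrix().round(2), r.read_wrist_force())
p=ray(c,[362,219],.025)[0]
yaw=0.03
r.servo_line([.225,-.583,.40])
r.goto([p[0]-.04,p[1],.33],down(yaw))
print(r.read_tcp_pos(),r.read_qpos(),r.read_time())
c=vision.read_camera("wrist"); cv2.imwrite("pics/w1.png",c["image"][:,:,::-1]); print(c)
E
```

```text
[[ 0.631 -0.242  0.014]
 [ 0.47  -0.244  0.014]
 [ 0.471 -0.415  0.014]] [[ 0.569 -0.325  0.025]]
[[ 0.93  0.36 -0.  ]
 [ 0.36 -0.93  0.  ]
 [ 0.   -0.   -1.  ]] [-0.29815627  0.28334008  0.5077791 ]
[ 0.52826328 -0.32620015  0.33010752] [-6.49192816e-01  4.14088983e-01  1.20826390e+00 -2.50025866e-04
  1.51905348e+00  8.92134543e-01] 2.925
{'image': array([[[28, 29, 28],
        [27, 27, 24],
        [22, 27, 20],
        ...,
        [27, 28, 28],
        [26, 32, 28],
        [30, 28, 27]],

       [[23, 25, 21],
        [25, 30, 25],
        [30, 32, 33],
        ...,
        [32, 32, 35],
        [35, 31, 33],
        [20, 25, 23]],

       [[29, 30, 26],
        [24, 26, 24],
        [23, 25, 28],
        ...,
        [29, 30, 28],
        [27, 25, 25],
        [33, 38, 35]],

       ...,

       [[27, 33, 34],
        [22, 28, 32],
        [25, 19, 30],
        ...,
        [32, 35, 36],
        [26, 23, 28],
        [30, 32, 36]],

       [[22, 25, 27],
        [37, 40, 40],
        [29, 32, 35],
        ...,
        [32, 34, 38],
        [30, 32, 31],
        [28, 28, 33]],

       [[29, 33, 32],
        [21, 24, 27],
        [25, 29, 31],
        ...,
        [31, 34, 34],
        [24, 32, 33],
        [26, 29, 32]]], shape=(420, 560, 3), dtype=uint8), 'fx': 360.01727341275284, 'fy': 360.01727341275284, 'cx': 285.70955026169446, 'cy': 205.2090498758004, 'distortion': array([-0.06852109,  0.        ,  0.        ,  0.        ,  0.        ]), 'world_to_cam': array([[ 2.93244100e-02, -9.99569629e-01,  7.97001380e-04,
        -3.40509937e-01],
       [ 9.48186572e-01,  2.75646111e-02, -3.16516060e-01,
        -4.19085009e-01],
       [ 3.16357872e-01,  1.00373527e-02,  9.48586817e-01,
        -6.38360460e-01],
       [ 0.00000000e+00,  0.00000000e+00,  0.00000000e+00,
         1.00000000e+00]])}
```

View pics/w1.png

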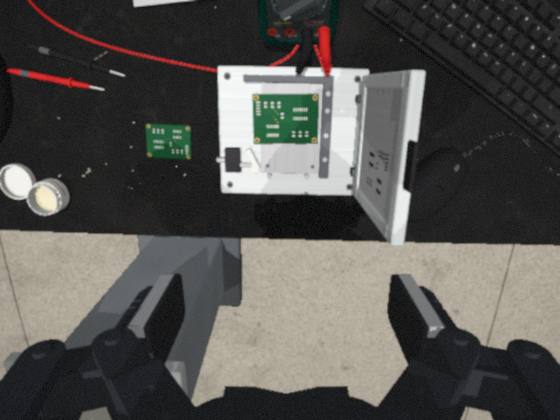

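The wrist view shows the board at (286,118), the rail at (327,125), the pins at about (270,175) and (308,175), the shoe at (240,160), and the frame standing on the right. I'll go closer with the fingers half open and measure the edges.

Run:
```python
from h import *
r.gripper_to(0.5)
r.goto([.575,-.325,.15],down(0.03-0.03))
c=vision.read_camera("wrist"); im=c["image"]; cv2.imwrite("pics/w2raw.png",im[:,:,::-1])
np.save("w2.npy",c,allow_pickle=True)
print(r.read_tcp_pos(),r.read_time(), r.read_opening())
hsv=cv2.cvtColor(im,cv2.COLOR_RGB2HSV)
m=cv2.inRange(hsv,(40,80,40),(85,255,255)); m=cv2.morphologyEx(m,cv2.MORPH_CLOSE,np.ones((9,9)))
cs,_=cv2.findContours(m,0,2)
for k in cs:
    if cv2.contourArea(k)>1500:
        w=ray(c,k[:,0],.0252)[:,:2]*1000
        rc=cv2.minAreaRect(w.astype(np.float32)); print(rc, cv2.boundingRect(k))
cv2.imwrite("pics/w2.png",cv2.resize(im[:,:,::-1],(800,600),interpolation=cv2.INTER_CUBIC))
```

```text
[ 0.57574814 -0.32577026  0.1521065 ] 4.2833 0.5006134093620211
((545.86669921875, -182.2462615966797), (55.39369583129883, 42.20295715332031), 87.91512298583984) (77, 205, 71, 50)
((571.1691284179688, -323.19293212890625), (59.053592681884766, 78.20783996582031), 1.832586646080017) (232, 162, 103, 74)
```

View pics/w2.png

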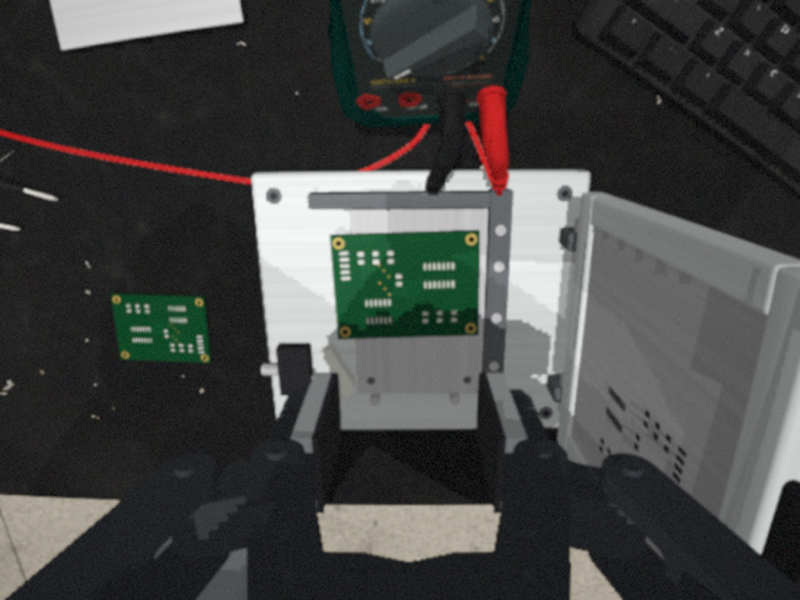

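The board is at 800-px coordinates (405,285), the rail face at x ≈ 487, the fence face at row 208, the pin faces near row 393, and the base front edge at row 430. I'll turn these into the printer pose.

Run:
```python
from h import *
c=np.load("w2.npy",allow_pickle=True).item()
f=lambda p,z:(ray(c,np.float64(p)*.7,z)[:,:2]*1000).round(1).tolist()
print("rail",f([[488,212],[486,290],[484,370]],.0244))
print("fence",f([[310,208],[485,208]],.0244))
print("pins",f([[376,394],[456,393]],.0244))
print("rear corners",f([[253,172],[589,171]],.014))
print("front",f([[345,431],[475,429]],.014))
g=cv2.cvtColor(c["image"],cv2.COLOR_RGB2GRAY)
for row in (160,180,200,220,240,255): print(row,g[row,330:362].tolist())
for col in (225,230,300,325): print(col,g[136:152,col].tolist(), g[292:306,col].tolist())
```

```text
rail [[611.8, -366.5], [568.5, -367.5], [519.3, -368.7]]
fence [[614.0, -272.7], [613.9, -364.8]]
pins [[503.6, -305.3], [504.2, -352.8]]
rear corners [[631.9, -240.9], [632.6, -421.9]]
front [[471.0, -284.3], [472.4, -366.8]]
160 [176, 175, 171, 173, 172, 178, 188, 194, 196, 196, 180, 124, 78, 95, 103, 104, 134, 178, 191, 195, 194, 189, 187, 178, 138, 110, 106, 139, 190, 215, 221, 220]
180 [67, 66, 66, 69, 75, 135, 197, 213, 216, 207, 156, 91, 90, 104, 103, 104, 104, 103, 103, 103, 103, 105, 104, 103, 104, 106, 147, 199, 213, 214, 214, 213]
200 [50, 57, 57, 52, 83, 143, 183, 196, 189, 155, 103, 97, 101, 104, 100, 100, 103, 102, 100, 102, 103, 103, 108, 110, 116, 151, 203, 215, 216, 219, 221, 219]
220 [36, 30, 28, 36, 63, 104, 149, 180, 173, 121, 98, 102, 102, 105, 129, 162, 180, 181, 179, 169, 140, 114, 106, 109, 152, 198, 210, 210, 211, 212, 211, 212]
240 [114, 114, 113, 113, 114, 115, 118, 108, 80, 55, 53, 54, 53, 56, 56, 57, 56, 55, 54, 53, 59, 59, 66, 88, 117, 131, 130, 129, 130, 129, 130, 132]
255 [113, 115, 109, 111, 115, 115, 107, 87, 61, 53, 53, 59, 80, 102, 112, 111, 112, 108, 101, 77, 60, 60, 86, 118, 126, 127, 130, 127, 128, 129, 128, 129]
225 [114, 126, 125, 127, 127, 122, 122, 124, 125, 140, 189, 233, 243, 243, 244, 243] [31, 29, 34, 31, 28, 19, 26, 25, 29, 21, 23, 25, 35, 26]
230 [113, 124, 126, 126, 122, 124, 121, 122, 124, 141, 190, 234, 242, 243, 243, 243] [29, 26, 29, 26, 28, 26, 10, 27, 24, 26, 30, 23, 26, 23]
300 [79, 102, 110, 105, 105, 105, 104, 105, 104, 107, 146, 183, 191, 194, 193, 194] [130, 130, 127, 129, 131, 128, 129, 120, 78, 39, 22, 13, 20, 15]
325 [105, 107, 107, 109, 107, 107, 107, 104, 99, 108, 158, 191, 198, 199, 197, 197] [131, 128, 129, 129, 126, 128, 128, 115, 73, 31, 27, 16, 17, 22]
```

Run:
```python
import cv2
im=cv2.imread("pics/w2raw.png")[130:310,170:420]
cv2.imwrite("pics/w2c.png",cv2.resize(im,(800,576),interpolation=cv2.INTER_CUBIC))
```

```text
(no output)
```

View pics/w2c.png

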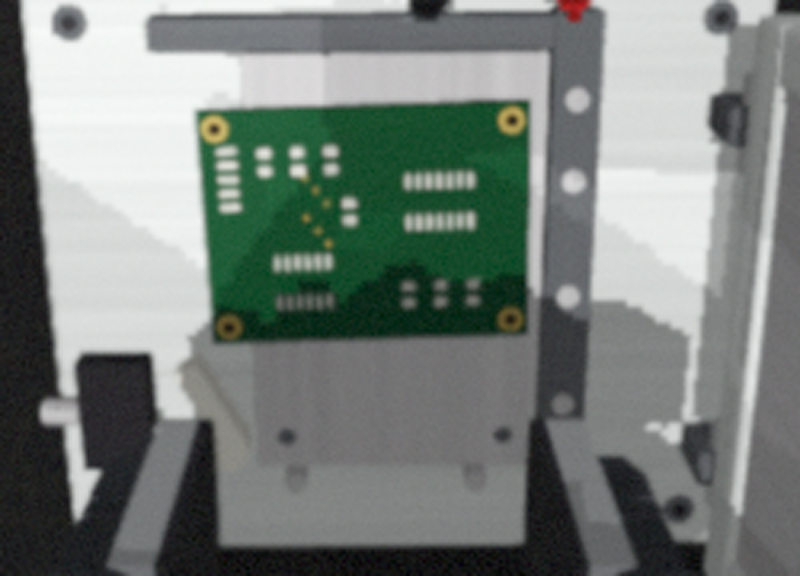

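Estimates: printer origin (552.3, -327.6) with yaw about 0.013, and board centre at printer (19, 4) with relative yaw about +0.02. Next I press left of centre with the fingers part open. I draw the board 39 mm toward the front with force-trimmed height, while taking out the 4 mm side offset and the yaw.

```bash
cat > draw.py <<'E'
from h import *
O=np.array([.5523,-.3276]); Y=.013
Rp=np.array([[np.cos(Y),-np.sin(Y)],[np.sin(Y),np.cos(Y)]])
W=lambda x,y,z:[*(O+Rp@np.array([x,y])/1000),z]
comp=lambda x:1e-3/14*((62-x)/42)**2
def force(n=5):
    v=[]
    for _ in range(n): v.append(r.read_wrist_force()); r.wait(.01)
    return np.mean(v,0)
def draw(path,yaws,target=9.5):
    """path: printer mm (x,y) way points of the TCP under pressure."""
    x,y=path[0]; r.goto(W(x,y,.05),down(Y+yaws[0])); r.wait(.2)
    f0=force(10)
    r.servo_line(W(x,y,.036),rate=.05)
    print("contact",r.servo_line(W(x,y,.020),rate=.006,max_force=4))
    z=r.read_tcp_pos()[2]; r.servo_line(W(x,y,z),rate=.01); log=[]
    for i in range(4):
        F=(force()-f0)[2]; log.append(round(F,1))
        if F>target-1: break
        z-=min(target-F,3)*comp(x)*.8; r.servo_line(W(x,y,z),rate=.01)
    print("press",log,z)
    for (xn,yn),yw in zip(path[1:],yaws[1:]):
        F=force()-f0
        z+=np.clip(F[2]-target,-3,3)*comp(x)*.6-target*(comp(xn)-comp(x))
        r.servo_line(W(xn,yn,z),down(Y+yw),rate=.03); x,y=xn,yn
        print(round(x,1),round(y,1),F.round(1),round(z*1e3,2))
        if np.linalg.norm(F)>13.5: print("HIGH"); break
    print("end",(force()-f0).round(1))
    r.servo_line(W(x,y,z+.03),rate=.05); print(r.read_time())
E
python3 - <<'E'
from draw import *
r.gripper_to(.4)
n=16; s=np.linspace(0,1,n)
path=[(19-41*t, 11-4.5*min(1,t/.5)) for t in s]
draw(path,[.02*(1-min(1,t/.5)) for t in s])
c=vision.read_camera("wrist"); cv2.imwrite("pics/w3raw.png",c["image"][:,:,::-1]); np.save("w3.npy",c,allow_pickle=True)
E
```

```text
contact True
press [np.float64(4.9), np.float64(6.6), np.float64(7.1), np.float64(8.2)] 0.02340852327668752
16.3 10.4 [-0.9  0.6  9. ] 23.29
13.5 9.8 [-1.1 -0.5  9. ] 23.16
10.8 9.2 [-1.4 -0.3  9.1] 23.04
8.1 8.6 [-1.3 -0.4  9.6] 22.93
5.3 8.0 [-1.  -0.4 10. ] 22.85
2.6 7.4 [-0.7 -0.4  9.4] 22.72
-0.1 6.8 [-1.7 -0.3  9.8] 22.62
-2.9 6.5 [-1.2  0.2  9.6] 22.5
-5.6 6.5 [-1.   0.7  9.7] 22.37
-8.3 6.5 [-1.1  0.7  9.9] 22.27
-11.1 6.5 [-0.3  0.1  9.9] 22.17
-13.8 6.5 [ 0.4 -0.1  9.5] 22.01
-16.5 6.5 [-0.2 -0.8  9.4] 21.83
-19.3 6.5 [-0.9 -0.5  9.2] 21.62
-22.0 6.5 [-1.  -0.7  9.3] 21.42
end [-0.9 -0.1  9.7]
14.1167
```

```bash
cat > look.py <<'E'
from draw import *
def look(tag):
    r.goto(W(22,6,.15),down(0)); r.wait(.2)
    c=vision.read_camera("wrist"); im=c["image"]; np.save(tag+".npy",c,allow_pickle=True)
    m=cv2.inRange(cv2.cvtColor(im,cv2.COLOR_RGB2HSV),(40,80,40),(85,255,255)); m=cv2.morphologyEx(m,cv2.MORPH_CLOSE,np.ones((9,9)))
    for k in cv2.findContours(m,0,2)[0]:
        if cv2.contourArea(k)>1500:
            rc=cv2.minAreaRect((ray(c,k[:,0],.0252)[:,:2]*1000).astype(np.float32)); print(rc, (Rp.T@(np.array(rc[0])/1000-O)*1000).round(1))
    cv2.imwrite(f"pics/{tag}.png",cv2.resize(im[130:310,170:420,::-1],(800,576),interpolation=cv2.INTER_CUBIC))
    print(r.read_time())
E
python3 -c "
from look import *; look('w4')"
```

```text
((532.762939453125, -328.1051330566406), (58.55215072631836, 79.34063720703125), 0.0029446694534271955) [-19.5  -0.3]
((545.7109985351562, -182.04196166992188), (55.12239074707031, 41.99980926513672), 88.1971206665039) [ -4.7 145.6]
14.925
```

View pics/w4.png

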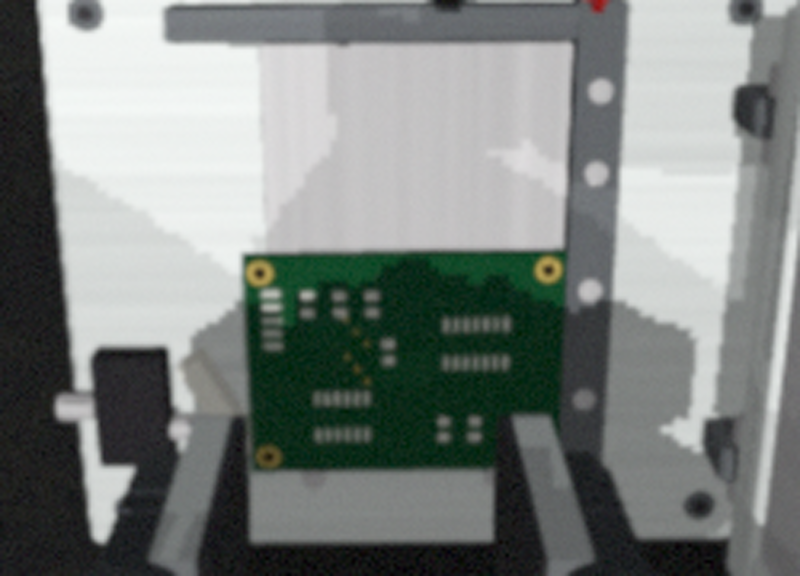

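The board is nearly home: its front edge is at row 468 by the pins, and its right edge is along the rail. The logged pull showed no rise at the pins, so I'll pull again with overtravel and watch Fx.

Run:
```python
from look import *
x=np.arange(-16,-23.1,-1.)
draw([(a,2) for a in x],[0]*len(x),9)
look('w5')
```

```text
contact True
press [np.float64(5.0), np.float64(5.7), np.float64(7.8), np.float64(8.8)] 0.02204265022640482
-17.0 2 [-1.5  1.   8.6] 21.93
-18.0 2 [1.2 0.9 8.4] 21.79
-19.0 2 [1.6 0.7 9. ] 21.74
-20.0 2 [1.2 0.2 9.3] 21.72
-21.0 2 [1.4 0.1 9. ] 21.66
-22.0 2 [ 2.  -0.1  9. ] 21.59
-23.0 2 [ 1.5 -0.4  9.1] 21.55
end [ 1.9 -0.1  9.1]
22.0
((532.7512817382812, -328.24468994140625), (58.54762649536133, 79.48081970214844), 0.0002859078231267631) [-19.6  -0.4]
((545.7687377929688, -181.95260620117188), (55.37942886352539, 42.26219177246094), 88.22200012207031) [ -4.6 145.7]
22.7583
```

View pics/w5.png

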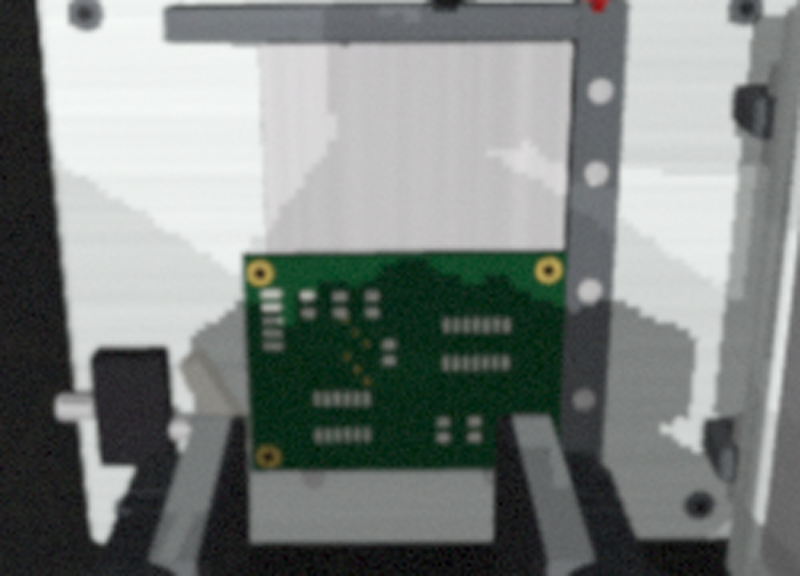

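The board did not move, and Fx jumped about 3 N straight away, so it is stopped on the pins, flush with the rail and home. Next I fold the frame: fingers shut and turned 90°, go over to the right side, then push the free edge bar along its arc.

```bash
cat > fold.py <<'E'
from draw import *
q=down(Y+np.pi/2); w=11.; r0=148.; X=-5
def tcp(th,press=1.):
    n=np.array([-np.sin(th),np.cos(th)]); f=np.array([-88,30])+r0*np.array([np.cos(th),np.sin(th)])+n*(6+w*np.sin(th)-press)
    return W(X,f[0],f[1]/1000)
r.servo_line(W(0,6,.36),rate=.25)
r.gripper_to(0)
for qq in (down(Y+np.pi/2),down(Y-np.pi/2)):
    k=r.ik(W(X,-170,.36),qq); print(k)
    if k is not None and abs(k[5])<2: q=qq
r.goto(W(X,-170,.36),q)
r.servo_line(W(X,-170,.175),rate=.25); r.wait(.1); f0=force()
for th in np.arange(1.75,0.05,-.1):
    r.servo_line(tcp(th),rate=.09); F=r.read_wrist_force()-f0; print(round(th,2),F.round(1))
    if np.linalg.norm(F)>20: print("HIGH"); break
else:
    print(r.servo_line(tcp(0,4),rate=.03,max_force=12),r.read_tcp_pos(),(force()-f0).round(1))
print(r.read_time())
E
python3 fold.py
```

```text
[-0.81639388  0.60658899  0.79536718  0.          1.73963648 -0.82939388]
[-8.16393883e-01  6.06588993e-01  7.95367184e-01 -4.44089210e-16
  1.73963648e+00  2.31219877e+00]
1.75 [-0.1 -1.4 -0.2]
1.65 [-0.5  0.1  0.4]
1.55 [-0.3 -0.8  0.2]
1.45 [-0.3 -0.8 -0.1]
1.35 [ 0.5 -0.4  0.2]
1.25 [-0.4 -0.6  0.5]
1.15 [ 0.3 -1.2  0.6]
1.05 [-0.6 -0.9  0.2]
0.95 [ 0.2 -0.9 -0. ]
0.85 [-0.2 -0.9  0.2]
0.75 [-0.4 -1.   0.6]
0.65 [-0.1 -0.9  1. ]
0.55 [-0.3  0.3  0.5]
0.45 [ 0.  -0.2  0.8]
0.35 [ 0.2  0.4 -0.3]
0.25 [-0.1  0.1 -0.2]
0.15 [-0.5 -0.1  0.6]
True [ 0.54648041 -0.26805188  0.03586525] [-2.5  0.6 13.8]
33.3417
```

Run:
```python
from draw import *
p=r.read_tcp_pos(); r.servo_line([p[0],p[1],.16],rate=.1)
r.goto(W(-60,-20,.30),down(0)); r.wait(.2)
c=vision.read_camera("wrist"); cv2.imwrite("pics/w6.png",cv2.resize(c["image"][:,:,::-1],(800,600)))
print(r.read_time(),r.read_wrist_force())
```

```text
36.325 [-0.5241167  -0.0150633   0.47242278]
```

View pics/w6.png

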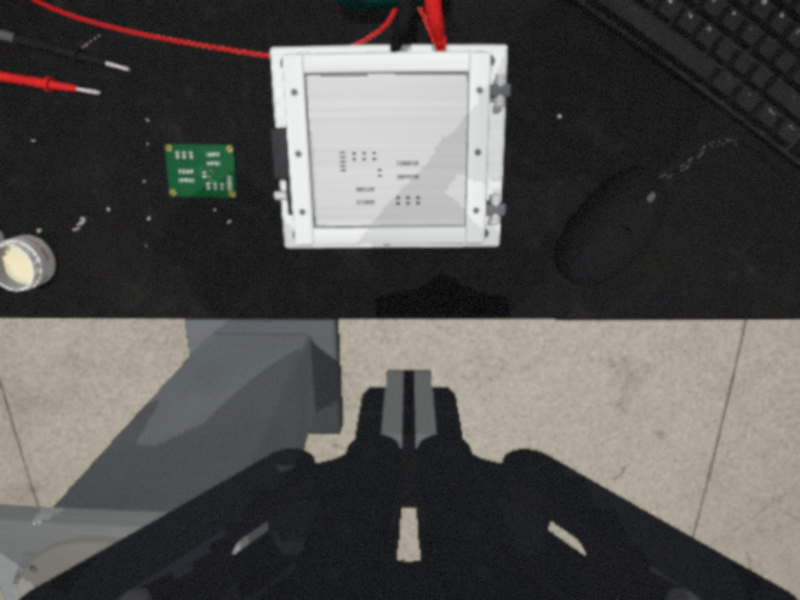

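The frame lies flat and closed over the printer (275–507, 45–247), and the gripper is clear of everything.

```bash
python3 -c "
from cell import r; print(r.job_done())"
```

```text
the job is handed in; nothing more can be done
None
```

I drew the board home against the pins and rail, folded the stencil frame flat over it with the gripper clear, and handed the job in at about 36 s; no verdict came back, and the board's final position was last seen before the frame closed.

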